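Open the cavity tuner by one and a half true turns

TASK

Take hold of the black crank handle on the tuner's red handwheel and turn it anticlockwise (seen from above). The wheel has slack and at first turns without moving the stem: feel for the point where it starts to drive the stem, and from there give it exactly one and a half more turns, without overshooting. Grip the handle lightly and do not force it, then let go and leave the other things on the bench where they are.

Things in the scene. Friction and masses are not known exactly. Their poses are not given: they have to be found in the camera images.
- tuner: Tuner, bolted down: aluminium base plate 200 (x) x 170 (y) x 12 mm, brass can on it (flange 124 mm across, 91 mm above the table), handwheel on top. Origin: centre of the plate's underside, on the wheel axis; z up. May be turned about z. The screw inside starts at its lower end (clockwise ends at a hard stop) and stays where it is left.
- wheel: Red handwheel, 124 mm across, turning about the upright tuner axis. Origin: on the axis, 125 mm above the table; rim top 16 mm, hub top (30 mm across) 20 mm above it. x axis points to the crank handle. Slack left anticlockwise: 0.1 to 1.05 turn, unseen, unrelated to the wheel angle. The handle needs under 1 N in the slack, then a steady 10 N or so along its path while it drives the screw.
- handle (a point): Middle of the black crank handle upright on the rim: a freely revolving cylinder 18 mm across, 46 mm tall, 55 mm from the wheel axis; this point is 167 mm above the table, 23 mm below the handle's top; the rim is 26 mm and the handle's steel foot 24 mm lower. A light grip (20 to 30 N a finger) is enough; all contact forces on handle and wheel, added up, stay below 90 N.
- stem_tip (a point): Top of the steel stem (11 mm across, yellow end) that stands out of the middle of the wheel hub, 167 mm above the table at the start, 22 mm above the hub. It does not turn; it rises only 0.5 mm for each turn of the screw (anticlockwise), so 0.75 mm for one and a half turns: too little to judge by eye or by its measured position.
- cap_a: Loose red dust cap, 20 mm across, 16 mm tall, standing on the tuner's base plate. Origin: centre of its underside. Leave alone.
- cap_b: Loose blue dust cap, 20 mm across, 16 mm tall, standing on the tuner's base plate. Origin: centre of its underside. Leave alone.
- tape: Loose roll of black tape, 70 mm across, 19 mm tall, lying flat near the tuner. Origin: centre of its underside. Leave alone.
- driver: Loose red-handled screwdriver lying near the tuner. Leave alone.
- spanner: Loose steel spanner lying near the tuner. Leave alone.
- testbox: Loose aluminium test box with a copper top, 94 x 45 x 25 mm over its connectors. Origin: centre of its underside. Leave alone.
- plate: Loose steel blank plate, 80 x 60 x 4 mm, lying flat. Origin: centre of its underside. Leave alone.

How it is judged:
On the way:
1. the slack is taken up and the stem has begun to rise (distance of stem_tip from where it was at the start of the episode above 0.0001 m).
At the end, for the whole second after the job is handed in: The stem stands one and a half turns of the screw above its starting height, give or take an eighth of a turn (0.75 mm, give or take 0.0625 mm), and the wheel is released and at rest (distance of stem_tip from where it was at the start of the episode between 0.0006875 and 0.0008125 m and angular speed of wheel below 0.1 rad/s); the robot touches nothing.
It fails at once if the stem is driven past the mark (more than 0.17 turn too far) (distance of stem_tip from where it was at the start of the episode above 0.0008375 m).
It fails at once if the handle or wheel is forced (contact forces add up to more than 90 N) (contact force between anything else and wheel above 90 N).
It fails at once if a bystander is shifted by more than 20 mm (distance of any of cap_a, cap_b, tape, driver, spanner, testbox, plate from where it was at the start of the episode above 0.02 m).
It also fails if it takes over 72 s, if anything falls off the work surface, if the arm or the gripper's body presses on something with over 40 N, if the wrist force passes 120 N, or if a joint passes its speed limit or range.

ROBOT

A 7-joint arm with a two-finger parallel gripper is mounted at the origin on the work surface. World frame = base frame: x ahead of the robot, y to its left, z up, the work surface at z = 0. Lengths are in m, angles in rad, forces in N, time in s.
With the tool pointing down it reaches from about 0.425 to 0.825 m from the base axis. Payload 3.6 kg.
Tool frame: the origin (TCP) lies between the finger pads; the fingertips stand 19 mm ahead of it and the grasp point (between the pads) is the TCP (r.finger_overhang is the distance from the TCP to the fingertips, in m); z points along the fingers, y is the line along which they close (so a half turn about z gives the same grasp; the last joint's range is limited). The gripper opens to 93 mm and grips with 3 to 60 N. Pads are 15 mm wide; open, the fingers measure 128 mm over their backs; the gripper's body (75 mm by 188 mm) begins 65 mm behind the grasp point.
Start: joints at [-1.28, 0.615, -0.013, 1.423, 0.008, 1.103, -0.04], TCP at [0.202, 0.618, 0.238] pointing down, gripper open.
Joint ranges: [-3.12, 3.12], [-0.3, 2.06], [-1.34, 1.32], [0.26, 2.42], [-1.36, 4.5], [0.01, 1.98], [-2.84, 2.84]. Speed limits (rad/s): [2.79, 2.79, 3.14, 3.14, 3.14, 3.14, 3.14].

INTERFACE

Orientations are given as a unit quaternion [w, x, y, z].
In Python, from cell import r gives the robot as it stands.
- The arm moves only by the tool move_arm, never from a script. Its argument "deltas" is a list of rows, each a list of 5 numbers: the shift along the tool's x, y, z in m, then the turn about the tool's z in rad, then the closure in counts, from 0 (fully open) to 255 (shut). A call has exactly 10 rows; each row is the pose to reach, as a shift and turn from the pose commanded when the call began, along the tool's axes at that moment; what a row does not reach only later rows make up. A row lasts 1/12 s, in which the tool goes at most 41.7 mm and 7.16 degrees, less where a joint would pass 70% of its speed; a pose out of reach is approached as far as the arm can. A call with a gripper value outside its range is refused whole. The fingers move at their own pace and stop on an object; the grip force is fixed at half the most. Time passes only in rows, so rows that repeat a pose let the fingers close, or fill a call up. It gives the time, the measured TCP pose, the force, the opening and the grip force at its end, in the units of the state.
- r.read_state(): the state, without advancing time (a new reading comes with each control period).
- r.get_image(name): name is "side" or "top"; returns the picture (480x640x3 uint8, red, green, blue); there is no depth.
- r.get_calibration(name): a dict with "camera_matrix" (3x3 intrinsics, pixels), "xyz" and "attitude" of the camera in the world. Camera axes: x right, y up, looking along -z (the intrinsics and any distortion apply to the point x, -y, -z); pixel columns grow to the right and rows downward; lengths in m; the calibration is good to about 2 mm. A picture is of the moment at which its call begins. get_calibration takes no time and is no camera call.
- r.sign_off(): hands the job in; it is judged then, once.
Trained networks look in the newest picture that a camera, given by its name, has taken for a name from the list of things; names that differ only in an ending like _2 or _b are one class to them, and where a whole thing is asked for, a point or a joint stands for the part that bears it (a point fixed in the world has none). Each returns a list of dicts, best first, with "confidence" (0 to 1); they miss things now and then, are a little off and sometimes report something else, mostly with a low value. They report only what shows in the picture. A call takes as long as a camera call.
- r.recognise(name, camera): "position" ([x, y, z] in m, in the coordinates of the camera as it stood for that picture, good to about 4 mm: the middle of the surface that is visible of it).
- r.silhouettes(name, camera): "mask" (480x640 bool, what is visible of it).
- r.spot_point(name, camera): "position" ([x, y, z] in m, in the coordinates of the camera as it stood for that picture, good to about 4 mm: a listed point, or the origin of a listed thing).
The state is a dict: "time": time; "joints": joint angles; "qd": joint speeds; "joint_torque": joint torques, N m; "ee_pos": TCP position; "orientation": TCP orientation; "wrist_force": force on the tool from outside, world axes, zero at the start; "moment": the same for the moment, N m; "opening": finger opening in m; "finger_force": force on a finger pad.
Only numpy, scipy, OpenCV 4.12 (cv2) and the standard library are available. Lean on these libraries where they do the work, as an engineer would, in place of code of your own. Each camera call takes 0.05 s, during which the arm holds its last target. There are 200 camera calls.

## Working session

There is one attempt and no reset: what is moved stays moved. The work goes in short steps, Python scripts to look and compute and a tool call to move; the robot and the scene stay as the last step left them, time stands still between calls to the robot, and variables do not carry over. Pictures are saved under pics/ and viewed, at most 10 in all, crops included, and the job is handed in when it is done.

Besides the shell and the picture viewer there is one more tool, called after "Emit:" by a JSON object that holds its "fn" and its "kwargs", one argument or row to a line. move_arm: Moves the arm, as the interface text tells. Its arguments: {"type":"object","properties":{"deltas":{"type":"array","items":{"type":"array","items":{"type":"number"}}}},"required":["deltas"]}

```bash
mkdir -p pics
cat > h.py <<'E'
from cell import r
import numpy as np, cv2
from scipy.spatial.transform import Rotation as R
def q2m(q): return R.from_quat([q[1],q[2],q[3],q[0]]).as_matrix()
def att(c):
    a=np.array(c["attitude"]); return a if a.shape==(3,3) else q2m(a)
def w(p,cam):
    c=r.get_calibration(cam); return att(c)@np.array(p)+np.array(c["xyz"])
def st():
    s=r.read_state(); print({k:np.round(s[k],4).tolist() for k in s}); return s
E
python3 - <<'E'
from h import *
for c in ("side","top"):
    cv2.imwrite(f"pics/{c}0.png",r.get_image(c)[:,:,::-1]); print(c,r.get_calibration(c))
    for n in ("handle","stem_tip","wheel","tuner"):
        print(n,[(np.round(w(d["position"],c),4).tolist(),round(d["confidence"],2)) for d in r.spot_point(n,c)[:2]])
st()
E
```

```text
side {'camera_matrix': array([[494.73341137,   0.        , 320.06809102],
       [  0.        , 494.73341137, 250.29749962],
       [  0.        ,   0.        ,   1.        ]]), 'xyz': array([ 0.32831613, -0.63132868,  0.68417815]), 'attitude': array([ 0.87947557,  0.43402208, -0.07939167, -0.17845031])}
handle [([0.5241, -0.1486, 0.166], 0.73)]
stem_tip [([0.4625, -0.2739, -0.0007], 0.74), ([0.5371, -0.0915, 0.1691], 0.58)]
wheel [([0.5378, -0.0927, 0.12], 0.66), ([0.5251, 0.1222, 0.0024], 0.38)]
tuner []
top {'camera_matrix': array([[544.10861487,   0.        , 326.11991336],
       [  0.        , 544.10861487, 241.31697156],
       [  0.        ,   0.        ,   1.        ]]), 'xyz': array([0.52216532, 0.03471796, 1.17259728]), 'attitude': array([-0.70554203, -0.02650513,  0.02264355,  0.70781014])}
handle [([0.5287, -0.149, 0.1656], 0.44), ([0.3803, 0.0552, -0.0008], 0.39)]
stem_tip [([0.5336, -0.0914, 0.1254], 0.66), ([0.5386, -0.09, 0.1655], 0.61)]
wheel [([0.533, -0.0907, 0.1242], 0.67), ([0.5369, -0.093, 0.0049], 0.61)]
tuner [([0.5377, -0.0943, 0.001], 0.92), ([0.5262, -0.1489, 0.1661], 0.53)]
{'time': 0.5, 'joints': [-1.2805, 0.6149, -0.0126, 1.4235, 0.0081, 1.1034, -0.0404], 'qd': [-0.0008, -0.0022, 0.0001, -0.0022, -0.0004, -0.0004, -0.0006], 'joint_torque': [-0.0006, -45.8384, 0.2089, -16.5856, -0.061, 0.014, 0.0001], 'ee_pos': [0.2024, 0.6176, 0.2376], 'orientation': [-0.0, 0.1577, 0.9875, -0.0001], 'wrist_force': [-0.8503, -0.4748, 0.7478], 'moment': [0.0206, 0.0224, 0.0044], 'finger_force': 0.0, 'opening': 0.0931}
```

View pics/side0.png

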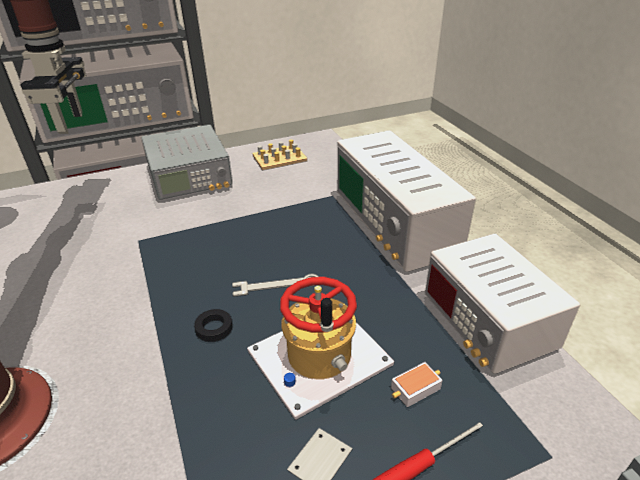

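View pics/top0.png

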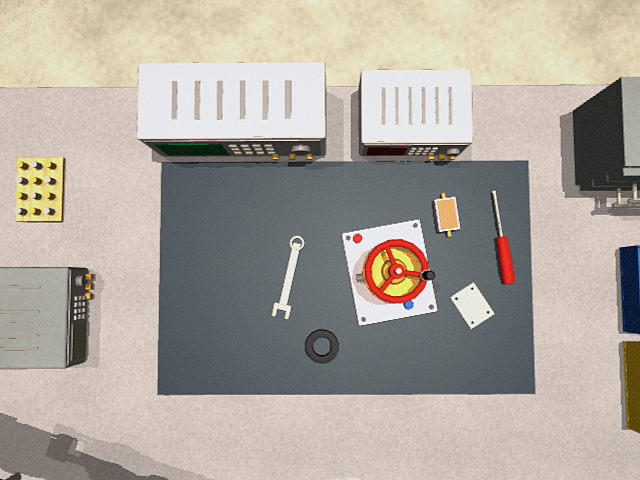

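The top view shows the wheel centred at about (397,270), with the handle at (428,275) on the −y side. The approach is clear, with no tall obstacles near the wheel. I'm moving toward the tuner while turning the tool so its y axis lies along world x.

Emit:
{"fn": "move_arm", "kwargs": {
  "deltas": [
    [-0.036,-0.02,-0.004,0.12,130],
    [-0.072,-0.04,-0.008,0.24,130],
    [-0.108,-0.06,-0.012,0.36,130],
    [-0.144,-0.08,-0.016,0.48,130],
    [-0.18,-0.1,-0.02,0.6,130],
    [-0.216,-0.12,-0.02,0.72,130],
    [-0.252,-0.14,-0.02,0.84,130],
    [-0.288,-0.16,-0.02,0.96,130],
    [-0.324,-0.18,-0.02,1.08,130],
    [-0.36,-0.2,-0.02,1.2,130]
  ]
}}

```text
time: 1.33
ee_pos: [0.4833, 0.314, 0.2581]
orientation: [-0.0, 0.69, 0.724, 0.0]
wrist_force: [0.3, 1.0, 0.4]
opening: 0.0457
finger_force: 0.0
```

```bash
cat > rel.py <<'E'
from h import *
import sys
s=st(); M=q2m(s["orientation"])
t=np.array([float(a) for a in sys.argv[1:4]])
print("delta tool",np.round(M.T@(t-s["ee_pos"]),4),"yaw of tool y deg",np.degrees(np.arctan2(M[1,1],M[0,1])))
E
python3 rel.py 0.526 -0.149 0.25
```

```text
{'time': 1.3333, 'joints': [-0.8299, 0.4946, 0.3384, 1.6234, -0.1828, 1.054, -0.39], 'qd': [0.6162, 0.156, 0.4175, -0.1917, -0.2602, 0.1073, -0.3483], 'joint_torque': [-2.2024, -40.5824, 2.857, -15.0893, 0.1533, 0.0472, 0.2386], 'ee_pos': [0.4833, 0.314, 0.2581], 'orientation': [-0.0001, 0.6898, 0.724, 0.0004], 'wrist_force': [0.324, 0.971, 0.4177], 'moment': [-0.0164, 0.027, 0.0219], 'finger_force': 0.0, 'opening': 0.0457}
delta tool [-0.4646  0.0202  0.0077] yaw of tool y deg 2.7788373976234513
```

Emit:
{"fn": "move_arm", "kwargs": {
  "deltas": [
    [-0.04,0.002,0,0.02,130],
    [-0.08,0.004,0,0.04,130],
    [-0.12,0.006,0,0.054,130],
    [-0.16,0.008,0,0.054,130],
    [-0.2,0.01,0,0.054,130],
    [-0.24,0.012,0,0.054,130],
    [-0.28,0.014,0,0.054,130],
    [-0.32,0.016,0,0.054,130],
    [-0.36,0.018,0,0.054,130],
    [-0.4,0.02,0,0.054,130]
  ]
}}

```text
time: 2.17
ee_pos: [0.5239, -0.0846, 0.258]
orientation: [0.0, 0.707, 0.707, 0.0]
wrist_force: [1.1, -0.2, 0.5]
opening: 0.0459
finger_force: 0.0
```

Emit:
{"fn": "move_arm", "kwargs": {
  "deltas": [
    [-0.03,0,0,0,130],
    [-0.06,0,0,0,130],
    [-0.065,0,0,0,130],
    [-0.065,0,0,0,130],
    [-0.065,0,0,0,130],
    [-0.065,0,0,0,130],
    [-0.065,0,0,0,130],
    [-0.065,0,0,0,130],
    [-0.065,0,0,0,130],
    [-0.065,0,0,0,130]
  ]
}}

```text
time: 3.0
ee_pos: [0.524, -0.1471, 0.2577]
orientation: [-0.0, 0.707, 0.708, 0.0]
wrist_force: [-0.2, 0.3, -0.2]
opening: 0.0456
finger_force: 0.0
```

```bash
python3 rel.py 0.526 -0.149 0.172
python3 - <<'E'
from h import *
im=r.get_image("side"); cv2.imwrite("pics/s1.png",cv2.resize(im[200:380,220:420,::-1],(800,720))[:600])
for n in ("handle","stem_tip"):
    print(n,[(np.round(w(d["position"],"side"),4).tolist(),round(d["confidence"],2)) for d in r.spot_point(n,"side")[:2]])
E
```

```text
{'time': 3.0, 'joints': [-0.0445, 0.4526, 0.4172, 1.7131, -0.2096, 1.0202, 0.447], 'qd': [0.0071, -0.0003, 0.0036, -0.0022, 0.0013, 0.0007, -0.0011], 'joint_torque': [-0.0844, -35.9177, 3.4541, -15.4692, -0.0508, 0.0503, -0.0006], 'ee_pos': [0.524, -0.1471, 0.2577], 'orientation': [-0.0001, 0.7066, 0.7076, 0.0], 'wrist_force': [-0.225, 0.3059, -0.1595], 'moment': [0.0005, 0.0209, -0.0095], 'finger_force': 0.0, 'opening': 0.0456}
delta tool [-0.0019  0.002   0.0857] yaw of tool y deg 0.07825632264602804
handle [([0.5255, -0.1462, 0.1659], 0.72)]
stem_tip [([0.5379, -0.0948, 0.1683], 0.54)]
```

View pics/s1.png

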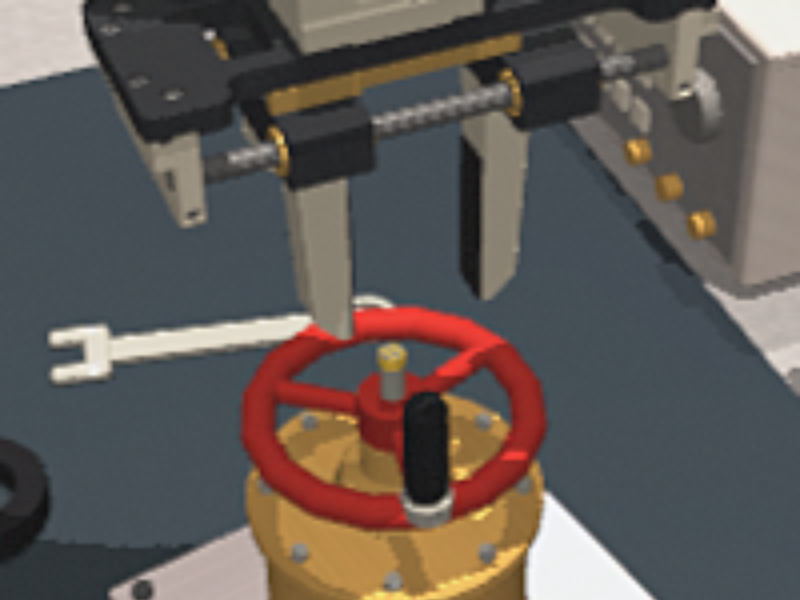

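The fingers straddle the handle line, with the handle at about (425,450) in the crop. Next I descend, then close.

Emit:
{"fn": "move_arm", "kwargs": {
  "deltas": [
    [-0.001,0.002,0.015,0,130],
    [-0.001,0.002,0.03,0,130],
    [-0.001,0.002,0.045,0,130],
    [-0.001,0.002,0.06,0,130],
    [-0.001,0.002,0.07,0,130],
    [-0.001,0.002,0.08,0,130],
    [-0.001,0.002,0.086,0,130],
    [-0.001,0.002,0.086,0,130],
    [-0.001,0.002,0.086,0,130],
    [-0.001,0.002,0.086,0,130]
  ]
}}

```text
time: 3.98
ee_pos: [0.5263, -0.1491, 0.1723]
orientation: [0.001, 0.707, 0.707, 0.0]
wrist_force: [0.7, -0.4, 0.7]
opening: 0.0455
finger_force: 0.0
```

Emit:
{"fn": "move_arm", "kwargs": {
  "deltas": [
    [0,0,0,0,160],
    [0,0,0,0,175],
    [0,0,0,0,185],
    [0,0,0,0,192],
    [0,0,0,0,198],
    [0,0,0,0,203],
    [0,0,0,0,207],
    [0,0,0,0,210],
    [0,0,0,0,215],
    [0,0,0,0,215]
  ]
}}

```text
time: 4.82
ee_pos: [0.526, -0.1489, 0.1718]
orientation: [0.0, 0.707, 0.707, 0.0]
wrist_force: [0.6, 0.4, 0.7]
opening: 0.0173
finger_force: 30.0
```

```bash
python3 rel.py 0.526 -0.149 0.172
```

```text
{'time': 4.8167, 'joints': [-0.0095, 0.5546, 0.3764, 1.8164, -0.2679, 0.8203, 0.4997], 'qd': [-0.0005, 0.0007, 0.0008, 0.0004, 0.0007, 0.0004, -0.0004], 'joint_torque': [0.0895, -37.9342, 3.8108, -12.6613, 0.0356, 0.1633, 0.0016], 'ee_pos': [0.526, -0.1489, 0.1718], 'orientation': [0.0002, 0.7071, 0.7071, 0.0001], 'wrist_force': [0.6092, 0.4241, 0.7186], 'moment': [-0.0645, -0.0644, -0.0276], 'finger_force': 30.0003, 'opening': 0.0173}
delta tool [-0.0001 -0.     -0.0002] yaw of tool y deg 0.0027525471865563673
```

```bash
cat > arc.py <<'E'
# arc.py th0 step ncalls [cx_corr cy_corr mm applied over 1st call] : prints rows (10 moving rows)
import sys, numpy as np
a=[float(x) for x in sys.argv[1:]]; th,step,n=a[:3]; c=a[3:5] if len(a)>3 else [0,0]
Rr=55.
for k in range(int(n)):
    rows=[]
    for i in range(1,11):
        p0=np.radians(th); p=np.radians(th+step*i/10)
        dx=Rr*(np.cos(p)-np.cos(p0))+c[0]*i/10*(k==0); dy=Rr*(np.sin(p)-np.sin(p0))+c[1]*i/10*(k==0)
        rows.append([round(dy/1e3,4),round(dx/1e3,4),0,0,215])
    th+=step; print(th,rows)
E
python3 arc.py -102.6 20 4
```

```text
-82.6 [[np.float64(-0.0004), np.float64(0.0019), 0, 0, 215], [np.float64(-0.0007), np.float64(0.0038), 0, 0, 215], [np.float64(-0.001), np.float64(0.0057), 0, 0, 215], [np.float64(-0.0011), np.float64(0.0076), 0, 0, 215], [np.float64(-0.0013), np.float64(0.0095), 0, 0, 215], [np.float64(-0.0013), np.float64(0.0114), 0, 0, 215], [np.float64(-0.0013), np.float64(0.0133), 0, 0, 215], [np.float64(-0.0012), np.float64(0.0153), 0, 0, 215], [np.float64(-0.0011), np.float64(0.0172), 0, 0, 215], [np.float64(-0.0009), np.float64(0.0191), 0, 0, 215]]
-62.599999999999994 [[np.float64(0.0003), np.float64(0.0019), 0, 0, 215], [np.float64(0.0006), np.float64(0.0038), 0, 0, 215], [np.float64(0.001), np.float64(0.0057), 0, 0, 215], [np.float64(0.0015), np.float64(0.0075), 0, 0, 215], [np.float64(0.0021), np.float64(0.0094), 0, 0, 215], [np.float64(0.0027), np.float64(0.0112), 0, 0, 215], [np.float64(0.0033), np.float64(0.013), 0, 0, 215], [np.float64(0.0041), np.float64(0.0148), 0, 0, 215], [np.float64(0.0049), np.float64(0.0165), 0, 0, 215], [np.float64(0.0057), np.float64(0.0182), 0, 0, 215]]
-42.5
[... 393 characters left out ...]
t64(0.0089), np.float64(0.0125), 0, 0, 215], [np.float64(0.0102), np.float64(0.0139), 0, 0, 215], [np.float64(0.0116), np.float64(0.0152), 0, 0, 215]]
-22.599999999999994 [[np.float64(0.0014), np.float64(0.0013), 0, 0, 215], [np.float64(0.0029), np.float64(0.0025), 0, 0, 215], [np.float64(0.0044), np.float64(0.0037), 0, 0, 215], [np.float64(0.006), np.float64(0.0048), 0, 0, 215], [np.float64(0.0076), np.float64(0.0058), 0, 0, 215], [np.float64(0.0092), np.float64(0.0069), 0, 0, 215], [np.float64(0.0109), np.float64(0.0078), 0, 0, 215], [np.float64(0.0126), np.float64(0.0087), 0, 0, 215], [np.float64(0.0143), np.float64(0.0095), 0, 0, 215], [np.float64(0.0161), np.float64(0.0103), 0, 0, 215]]
```

Emit:
{"fn": "move_arm", "kwargs": {
  "deltas": [
    [-0.0004,0.0019,0,0,215],
    [-0.0007,0.0038,0,0,215],
    [-0.001,0.0057,0,0,215],
    [-0.0011,0.0076,0,0,215],
    [-0.0013,0.0095,0,0,215],
    [-0.0013,0.0114,0,0,215],
    [-0.0013,0.0133,0,0,215],
    [-0.0012,0.0153,0,0,215],
    [-0.0011,0.0172,0,0,215],
    [-0.0009,0.0191,0,0,215]
  ]
}}

```text
time: 5.65
ee_pos: [0.5452, -0.1499, 0.1717]
orientation: [0.0, 0.707, 0.707, -0.0]
wrist_force: [-0.9, 0.5, 2.2]
opening: 0.0176
finger_force: 30.0
```

Emit:
{"fn": "move_arm", "kwargs": {
  "deltas": [
    [0.0003,0.0019,0,0,215],
    [0.0006,0.0038,0,0,215],
    [0.001,0.0057,0,0,215],
    [0.0015,0.0075,0,0,215],
    [0.0021,0.0094,0,0,215],
    [0.0027,0.0112,0,0,215],
    [0.0033,0.013,0,0,215],
    [0.0041,0.0148,0,0,215],
    [0.0049,0.0165,0,0,215],
    [0.0057,0.0182,0,0,215]
  ]
}}

```text
time: 6.48
ee_pos: [0.5634, -0.1442, 0.1717]
orientation: [0.0, 0.707, 0.707, -0.0]
wrist_force: [0.2, -1.0, 2.3]
opening: 0.0174
finger_force: 30.0
```

Emit:
{"fn": "move_arm", "kwargs": {
  "deltas": [
    [0.0009,0.0017,0,0,215],
    [0.0019,0.0033,0,0,215],
    [0.0029,0.005,0,0,215],
    [0.004,0.0065,0,0,215],
    [0.0051,0.0081,0,0,215],
    [0.0063,0.0096,0,0,215],
    [0.0076,0.0111,0,0,215],
    [0.0089,0.0125,0,0,215],
    [0.0102,0.0139,0,0,215],
    [0.0116,0.0152,0,0,215]
  ]
}}

```text
time: 7.32
ee_pos: [0.5787, -0.1325, 0.1718]
orientation: [0.0, 0.707, 0.707, 0.0]
wrist_force: [0.8, -1.4, 1.9]
opening: 0.0178
finger_force: 30.0
```

Emit:
{"fn": "move_arm", "kwargs": {
  "deltas": [
    [0.0014,0.0013,0,0,215],
    [0.0029,0.0025,0,0,215],
    [0.0044,0.0037,0,0,215],
    [0.006,0.0048,0,0,215],
    [0.0076,0.0058,0,0,215],
    [0.0092,0.0069,0,0,215],
    [0.0109,0.0078,0,0,215],
    [0.0126,0.0087,0,0,215],
    [0.0143,0.0095,0,0,215],
    [0.0161,0.0103,0,0,215]
  ]
}}

```text
time: 8.15
ee_pos: [0.589, -0.1162, 0.1718]
orientation: [0.0, 0.707, 0.707, 0.0]
wrist_force: [1.9, -0.7, 3.3]
opening: 0.0172
finger_force: 30.0
```

```bash
sed -i 's/round(dy\/1e3,4)/float(round(dy\/1e3,4))/;s/round(dx\/1e3,4)/float(round(dx\/1e3,4))/' arc.py; python3 arc.py -22.6 20 18
```

```text
-2.6000000000000014 [[0.0018, 0.0007, 0, 0, 215], [0.0036, 0.0014, 0, 0, 215], [0.0054, 0.0019, 0, 0, 215], [0.0073, 0.0024, 0, 0, 215], [0.0091, 0.0029, 0, 0, 215], [0.011, 0.0033, 0, 0, 215], [0.0129, 0.0036, 0, 0, 215], [0.0148, 0.0039, 0, 0, 215], [0.0167, 0.004, 0, 0, 215], [0.0186, 0.0042, 0, 0, 215]]
17.4 [[0.0019, 0.0001, 0, 0, 215], [0.0038, 0.0, 0, 0, 215], [0.0058, -0.0, 0, 0, 215], [0.0077, -0.0002, 0, 0, 215], [0.0096, -0.0004, 0, 0, 215], [0.0115, -0.0007, 0, 0, 215], [0.0134, -0.001, 0, 0, 215], [0.0152, -0.0014, 0, 0, 215], [0.0171, -0.0019, 0, 0, 215], [0.0189, -0.0025, 0, 0, 215]]
37.4 [[0.0018, -0.0006, 0, 0, 215], [0.0036, -0.0013, 0, 0, 215], [0.0054, -0.002, 0, 0, 215], [0.0071, -0.0028, 0, 0, 215], [0.0089, -0.0037, 0, 0, 215], [0.0106, -0.0046, 0, 0, 215], [0.0122, -0.0055, 0, 0, 215], [0.0138, -0.0066, 0, 0, 215], [0.0154, -0.0077, 0, 0, 215], [0.017, -0.0088, 0, 0, 215]]
57.4 [[0.0015, -0.0012, 0, 0, 215], [0.003, -0.0024, 0, 0, 215], [0.0044, -0.0037, 0, 0, 215], [0.0058, -0.0051, 0, 0, 215], [0.0071, -0.0065, 0, 0, 215], [0.0084, -0.0079, 0, 0, 215], [0.00
[... 3692 characters left out ...]
33, 0.013, 0, 0, 215], [0.0041, 0.0148, 0, 0, 215], [0.0049, 0.0165, 0, 0, 215], [0.0057, 0.0182, 0, 0, 215]]
317.4 [[0.0009, 0.0017, 0, 0, 215], [0.0019, 0.0033, 0, 0, 215], [0.0029, 0.005, 0, 0, 215], [0.004, 0.0065, 0, 0, 215], [0.0051, 0.0081, 0, 0, 215], [0.0063, 0.0096, 0, 0, 215], [0.0076, 0.0111, 0, 0, 215], [0.0089, 0.0125, 0, 0, 215], [0.0102, 0.0139, 0, 0, 215], [0.0116, 0.0152, 0, 0, 215]]
337.4 [[0.0014, 0.0013, 0, 0, 215], [0.0029, 0.0025, 0, 0, 215], [0.0044, 0.0037, 0, 0, 215], [0.006, 0.0048, 0, 0, 215], [0.0076, 0.0058, 0, 0, 215], [0.0092, 0.0069, 0, 0, 215], [0.0109, 0.0078, 0, 0, 215], [0.0126, 0.0087, 0, 0, 215], [0.0143, 0.0095, 0, 0, 215], [0.0161, 0.0103, 0, 0, 215]]
```

Emit:
{"fn": "move_arm", "kwargs": {
  "deltas": [
    [0.0018,0.0007,0,0,215],
    [0.0036,0.0014,0,0,215],
    [0.0054,0.0019,0,0,215],
    [0.0073,0.0024,0,0,215],
    [0.0091,0.0029,0,0,215],
    [0.011,0.0033,0,0,215],
    [0.0129,0.0036,0,0,215],
    [0.0148,0.0039,0,0,215],
    [0.0167,0.004,0,0,215],
    [0.0186,0.0042,0,0,215]
  ]
}}

```text
time: 8.98
ee_pos: [0.5931, -0.0974, 0.1718]
orientation: [0.0, 0.707, 0.707, 0.0]
wrist_force: [3.8, -0.2, 3.2]
opening: 0.0175
finger_force: 30.0
```

Emit:
{"fn": "move_arm", "kwargs": {
  "deltas": [
    [0.0019,0.0001,0,0,215],
    [0.0038,0.0,0,0,215],
    [0.0058,0.0,0,0,215],
    [0.0077,-0.0002,0,0,215],
    [0.0096,-0.0004,0,0,215],
    [0.0115,-0.0007,0,0,215],
    [0.0134,-0.001,0,0,215],
    [0.0152,-0.0014,0,0,215],
    [0.0171,-0.0019,0,0,215],
    [0.0189,-0.0025,0,0,215]
  ]
}}

```text
time: 9.82
ee_pos: [0.5905, -0.0783, 0.1718]
orientation: [0.0, 0.707, 0.707, 0.0]
wrist_force: [3.8, 1.1, 4.4]
opening: 0.0173
finger_force: 30.0
```

Emit:
{"fn": "move_arm", "kwargs": {
  "deltas": [
    [0.0018,-0.0006,0,0,215],
    [0.0036,-0.0013,0,0,215],
    [0.0054,-0.002,0,0,215],
    [0.0071,-0.0028,0,0,215],
    [0.0089,-0.0037,0,0,215],
    [0.0106,-0.0046,0,0,215],
    [0.0122,-0.0055,0,0,215],
    [0.0138,-0.0066,0,0,215],
    [0.0154,-0.0077,0,0,215],
    [0.017,-0.0088,0,0,215]
  ]
}}

```text
time: 10.65
ee_pos: [0.5813, -0.061, 0.1717]
orientation: [-0.001, 0.707, 0.707, 0.0]
wrist_force: [3.8, 2.2, 5.4]
opening: 0.0175
finger_force: 30.0
```

Emit:
{"fn": "move_arm", "kwargs": {
  "deltas": [
    [0.0015,-0.0012,0,0,215],
    [0.003,-0.0024,0,0,215],
    [0.0044,-0.0037,0,0,215],
    [0.0058,-0.0051,0,0,215],
    [0.0071,-0.0065,0,0,215],
    [0.0084,-0.0079,0,0,215],
    [0.0096,-0.0094,0,0,215],
    [0.0107,-0.0109,0,0,215],
    [0.0119,-0.0125,0,0,215],
    [0.0129,-0.0141,0,0,215]
  ]
}}

```text
time: 11.48
ee_pos: [0.5663, -0.0478, 0.1715]
orientation: [-0.002, 0.707, 0.707, -0.0]
wrist_force: [2.1, 2.8, 6.9]
opening: 0.0177
finger_force: 30.0
```

Emit:
{"fn": "move_arm", "kwargs": {
  "deltas": [
    [0.001,-0.0016,0,0,215],
    [0.002,-0.0033,0,0,215],
    [0.0028,-0.005,0,0,215],
    [0.0037,-0.0067,0,0,215],
    [0.0044,-0.0085,0,0,215],
    [0.0051,-0.0103,0,0,215],
    [0.0058,-0.0121,0,0,215],
    [0.0064,-0.0139,0,0,215],
    [0.0069,-0.0158,0,0,215],
    [0.0073,-0.0176,0,0,215]
  ]
}}

```text
time: 12.32
ee_pos: [0.5479, -0.0408, 0.1714]
orientation: [-0.002, 0.707, 0.707, -0.001]
wrist_force: [0.8, 2.9, 6.7]
opening: 0.0175
finger_force: 30.0
```

Emit:
{"fn": "move_arm", "kwargs": {
  "deltas": [
    [0.0004,-0.0019,0,0,215],
    [0.0007,-0.0038,0,0,215],
    [0.001,-0.0057,0,0,215],
    [0.0011,-0.0076,0,0,215],
    [0.0013,-0.0095,0,0,215],
    [0.0013,-0.0114,0,0,215],
    [0.0013,-0.0133,0,0,215],
    [0.0012,-0.0153,0,0,215],
    [0.0011,-0.0172,0,0,215],
    [0.0009,-0.0191,0,0,215]
  ]
}}

```text
time: 13.15
ee_pos: [0.5283, -0.0408, 0.1713]
orientation: [-0.002, 0.707, 0.707, -0.002]
wrist_force: [0.3, 1.5, 7.6]
opening: 0.017
finger_force: 30.0
```

Emit:
{"fn": "move_arm", "kwargs": {
  "deltas": [
    [-0.0003,-0.0019,-0.0001,0,215],
    [-0.0006,-0.0038,-0.0002,0,215],
    [-0.001,-0.0057,-0.0003,0,215],
    [-0.0015,-0.0075,-0.0004,0,215],
    [-0.0021,-0.0094,-0.0005,0,215],
    [-0.0027,-0.0112,-0.0005,0,215],
    [-0.0033,-0.013,-0.0005,0,215],
    [-0.0041,-0.0148,-0.0005,0,215],
    [-0.0049,-0.0165,-0.0005,0,215],
    [-0.0057,-0.0182,-0.0005,0,215]
  ]
}}

```text
time: 13.98
ee_pos: [0.5112, -0.047, 0.1716]
orientation: [-0.001, 0.707, 0.707, -0.001]
wrist_force: [1.0, -0.5, 2.3]
opening: 0.0171
finger_force: 30.0
```

Emit:
{"fn": "move_arm", "kwargs": {
  "deltas": [
    [-0.0009,-0.0017,0,0,215],
    [-0.0019,-0.0033,0,0,215],
    [-0.0029,-0.005,0,0,215],
    [-0.004,-0.0065,0,0,215],
    [-0.0051,-0.0081,0,0,215],
    [-0.0063,-0.0096,0,0,215],
    [-0.0076,-0.0111,0,0,215],
    [-0.0089,-0.0125,0,0,215],
    [-0.0102,-0.0139,0,0,215],
    [-0.0116,-0.0152,0,0,215]
  ]
}}

```text
time: 14.82
ee_pos: [0.4973, -0.0583, 0.172]
orientation: [0.0, 0.707, 0.707, -0.0]
wrist_force: [2.0, -1.3, -2.1]
opening: 0.0176
finger_force: 30.0
```

Emit:
{"fn": "move_arm", "kwargs": {
  "deltas": [
    [-0.0014,-0.0013,0,0,215],
    [-0.0029,-0.0025,0,0,215],
    [-0.0044,-0.0037,0,0,215],
    [-0.006,-0.0048,0,0,215],
    [-0.0076,-0.0058,0,0,215],
    [-0.0092,-0.0069,0,0,215],
    [-0.0109,-0.0078,0,0,215],
    [-0.0126,-0.0087,0,0,215],
    [-0.0143,-0.0095,0,0,215],
    [-0.0161,-0.0103,0,0,215]
  ]
}}

```text
time: 15.65
ee_pos: [0.4873, -0.0742, 0.1722]
orientation: [0.0, 0.707, 0.707, 0.0]
wrist_force: [4.3, -1.0, -4.5]
opening: 0.0177
finger_force: 30.0
```

Emit:
{"fn": "move_arm", "kwargs": {
  "deltas": [
    [-0.0018,-0.0006,0.0001,0,215],
    [-0.0036,-0.0012,0.0002,0,215],
    [-0.0054,-0.0016,0.0003,0,215],
    [-0.0073,-0.002,0.0003,0,215],
    [-0.0091,-0.0024,0.0003,0,215],
    [-0.011,-0.0027,0.0003,0,215],
    [-0.0129,-0.003,0.0003,0,215],
    [-0.0148,-0.0033,0.0003,0,215],
    [-0.0167,-0.0034,0.0003,0,215],
    [-0.0186,-0.0036,0.0003,0,215]
  ]
}}

```text
time: 16.48
ee_pos: [0.4832, -0.0928, 0.1719]
orientation: [-0.0, 0.707, 0.707, -0.0]
wrist_force: [2.2, 0.9, -1.5]
opening: 0.0177
finger_force: 30.0
```

Emit:
{"fn": "move_arm", "kwargs": {
  "deltas": [
    [-0.0019,-0.0001,0,0,215],
    [-0.0038,0.0,0,0,215],
    [-0.0058,0.0,0,0,215],
    [-0.0077,0.0002,0,0,215],
    [-0.0096,0.0004,0,0,215],
    [-0.0115,0.0007,0,0,215],
    [-0.0134,0.001,0,0,215],
    [-0.0152,0.0014,0,0,215],
    [-0.0171,0.0019,0,0,215],
    [-0.0189,0.0025,0,0,215]
  ]
}}

```text
time: 17.32
ee_pos: [0.4857, -0.1118, 0.1718]
orientation: [-0.0, 0.707, 0.707, -0.0]
wrist_force: [1.3, 1.0, -0.4]
opening: 0.0176
finger_force: 30.0
```

Emit:
{"fn": "move_arm", "kwargs": {
  "deltas": [
    [-0.0018,0.0006,0,0,215],
    [-0.0036,0.0013,0,0,215],
    [-0.0054,0.002,0,0,215],
    [-0.0071,0.0028,0,0,215],
    [-0.0089,0.0037,0,0,215],
    [-0.0106,0.0046,0,0,215],
    [-0.0122,0.0055,0,0,215],
    [-0.0138,0.0066,0,0,215],
    [-0.0154,0.0077,0,0,215],
    [-0.017,0.0088,0,0,215]
  ]
}}

```text
time: 18.15
ee_pos: [0.4946, -0.1288, 0.1718]
orientation: [-0.0, 0.707, 0.707, -0.0]
wrist_force: [0.1, 0.4, -0.1]
opening: 0.0175
finger_force: 30.0
```

Emit:
{"fn": "move_arm", "kwargs": {
  "deltas": [
    [-0.0015,0.0012,0,0,215],
    [-0.003,0.0024,0,0,215],
    [-0.0044,0.0037,0,0,215],
    [-0.0058,0.0051,0,0,215],
    [-0.0071,0.0065,0,0,215],
    [-0.0084,0.0079,0,0,215],
    [-0.0096,0.0094,0,0,215],
    [-0.0107,0.0109,0,0,215],
    [-0.0119,0.0125,0,0,215],
    [-0.0129,0.0141,0,0,215]
  ]
}}

```text
time: 18.98
ee_pos: [0.5071, -0.1407, 0.1715]
orientation: [-0.003, 0.707, 0.707, -0.001]
wrist_force: [-5.1, 2.8, 4.1]
opening: 0.0178
finger_force: 30.0
```

Emit:
{"fn": "move_arm", "kwargs": {
  "deltas": [
    [-0.001,0.0016,0,0,215],
    [-0.002,0.0033,0,0,215],
    [-0.0028,0.005,0,0,215],
    [-0.0037,0.0067,0,0,215],
    [-0.0044,0.0085,0,0,215],
    [-0.0051,0.0103,0,0,215],
    [-0.0058,0.0121,0,0,215],
    [-0.0064,0.0139,0,0,215],
    [-0.0069,0.0158,0,0,215],
    [-0.0073,0.0176,0,0,215]
  ]
}}

```text
time: 19.82
ee_pos: [0.5206, -0.1478, 0.1711]
orientation: [-0.006, 0.707, 0.707, -0.003]
wrist_force: [-10.6, 2.5, 6.7]
opening: 0.0173
finger_force: 30.0
```

Emit:
{"fn": "move_arm", "kwargs": {
  "deltas": [
    [-0.0004,0.0019,0,0,215],
    [-0.0007,0.0038,0,0,215],
    [-0.001,0.0057,0,0,215],
    [-0.0011,0.0076,0,0,215],
    [-0.0013,0.0095,0,0,215],
    [-0.0013,0.0114,0,0,215],
    [-0.0013,0.0133,0,0,215],
    [-0.0012,0.0153,0,0,215],
    [-0.0011,0.0172,0,0,215],
    [-0.0009,0.0191,0,0,215]
  ]
}}

```text
time: 20.65
ee_pos: [0.5393, -0.1507, 0.1711]
orientation: [-0.005, 0.708, 0.706, -0.004]
wrist_force: [-9.3, 0.1, 5.8]
opening: 0.0175
finger_force: 30.0
```

```bash
python3 arc.py -82.6 30 12
```

```text
-52.599999999999994 [[0.0004, 0.0028, 0, 0, 215], [0.001, 0.0057, 0, 0, 215], [0.0018, 0.0084, 0, 0, 215], [0.0027, 0.0112, 0, 0, 215], [0.0037, 0.0139, 0, 0, 215], [0.0049, 0.0165, 0, 0, 215], [0.0062, 0.0191, 0, 0, 215], [0.0076, 0.0216, 0, 0, 215], [0.0092, 0.024, 0, 0, 215], [0.0108, 0.0263, 0, 0, 215]]
-22.599999999999994 [[0.0018, 0.0022, 0, 0, 215], [0.0037, 0.0044, 0, 0, 215], [0.0058, 0.0064, 0, 0, 215], [0.0079, 0.0084, 0, 0, 215], [0.0101, 0.0102, 0, 0, 215], [0.0125, 0.0119, 0, 0, 215], [0.0149, 0.0134, 0, 0, 215], [0.0174, 0.0149, 0, 0, 215], [0.0199, 0.0162, 0, 0, 215], [0.0226, 0.0174, 0, 0, 215]]
7.400000000000006 [[0.0027, 0.001, 0, 0, 215], [0.0054, 0.0019, 0, 0, 215], [0.0082, 0.0027, 0, 0, 215], [0.011, 0.0033, 0, 0, 215], [0.0139, 0.0037, 0, 0, 215], [0.0167, 0.004, 0, 0, 215], [0.0196, 0.0042, 0, 0, 215], [0.0225, 0.0042, 0, 0, 215], [0.0254, 0.0041, 0, 0, 215], [0.0282, 0.0038, 0, 0, 215]]
37.400000000000006 [[0.0028, -0.0004, 0, 0, 215], [0.0057, -0.001, 0, 0, 215], [0.0084, -0.0018, 0, 0, 215], [0.0112, -0.0027, 0, 0, 215], [0.0139, -0.0037, 0, 0, 215], [0.01
[... 1914 characters left out ...]
 [-0.0216, 0.0076, 0, 0, 215], [-0.024, 0.0092, 0, 0, 215], [-0.0263, 0.0108, 0, 0, 215]]
247.4 [[-0.0022, 0.0018, 0, 0, 215], [-0.0044, 0.0037, 0, 0, 215], [-0.0064, 0.0058, 0, 0, 215], [-0.0084, 0.0079, 0, 0, 215], [-0.0102, 0.0101, 0, 0, 215], [-0.0119, 0.0125, 0, 0, 215], [-0.0134, 0.0149, 0, 0, 215], [-0.0149, 0.0174, 0, 0, 215], [-0.0162, 0.0199, 0, 0, 215], [-0.0174, 0.0226, 0, 0, 215]]
277.4 [[-0.001, 0.0027, 0, 0, 215], [-0.0019, 0.0054, 0, 0, 215], [-0.0027, 0.0082, 0, 0, 215], [-0.0033, 0.011, 0, 0, 215], [-0.0037, 0.0139, 0, 0, 215], [-0.004, 0.0167, 0, 0, 215], [-0.0042, 0.0196, 0, 0, 215], [-0.0042, 0.0225, 0, 0, 215], [-0.0041, 0.0254, 0, 0, 215], [-0.0038, 0.0282, 0, 0, 215]]
```

Emit:
{"fn": "move_arm", "kwargs": {
  "deltas": [
    [0.0004,0.0028,0,0,215],
    [0.001,0.0057,0,0,215],
    [0.0018,0.0084,0,0,215],
    [0.0027,0.0112,0,0,215],
    [0.0037,0.0139,0,0,215],
    [0.0049,0.0165,0,0,215],
    [0.0062,0.0191,0,0,215],
    [0.0076,0.0216,0,0,215],
    [0.0092,0.024,0,0,215],
    [0.0108,0.0263,0,0,215]
  ]
}}

```text
time: 21.48
ee_pos: [0.5658, -0.1433, 0.1713]
orientation: [-0.003, 0.708, 0.706, -0.006]
wrist_force: [-9.6, -4.0, 4.9]
opening: 0.0173
finger_force: 30.0
```

Emit:
{"fn": "move_arm", "kwargs": {
  "deltas": [
    [0.0018,0.0022,0,0,215],
    [0.0037,0.0044,0,0,215],
    [0.0058,0.0064,0,0,215],
    [0.0079,0.0084,0,0,215],
    [0.0101,0.0102,0,0,215],
    [0.0125,0.0119,0,0,215],
    [0.0149,0.0134,0,0,215],
    [0.0174,0.0149,0,0,215],
    [0.0199,0.0162,0,0,215],
    [0.0226,0.0174,0,0,215]
  ]
}}

```text
time: 22.32
ee_pos: [0.5851, -0.1243, 0.1717]
orientation: [0.001, 0.709, 0.705, -0.006]
wrist_force: [-6.5, -8.6, 1.3]
opening: 0.0174
finger_force: 30.0
```

Emit:
{"fn": "move_arm", "kwargs": {
  "deltas": [
    [0.0027,0.001,0,0,215],
    [0.0054,0.0019,0,0,215],
    [0.0082,0.0027,0,0,215],
    [0.011,0.0033,0,0,215],
    [0.0139,0.0037,0,0,215],
    [0.0167,0.004,0,0,215],
    [0.0196,0.0042,0,0,215],
    [0.0225,0.0042,0,0,215],
    [0.0254,0.0041,0,0,215],
    [0.0282,0.0038,0,0,215]
  ]
}}

```text
time: 23.15
ee_pos: [0.5929, -0.0978, 0.1723]
orientation: [0.006, 0.709, 0.705, -0.004]
wrist_force: [0.3, -10.5, -2.0]
opening: 0.0176
finger_force: 30.0
```

Emit:
{"fn": "move_arm", "kwargs": {
  "deltas": [
    [0.0028,-0.0004,0,0,215],
    [0.0057,-0.001,0,0,215],
    [0.0084,-0.0018,0,0,215],
    [0.0112,-0.0027,0,0,215],
    [0.0139,-0.0037,0,0,215],
    [0.0165,-0.0049,0,0,215],
    [0.0191,-0.0062,0,0,215],
    [0.0216,-0.0076,0,0,215],
    [0.024,-0.0092,0,0,215],
    [0.0263,-0.0108,0,0,215]
  ]
}}

```text
time: 23.98
ee_pos: [0.5864, -0.0697, 0.1727]
orientation: [0.009, 0.709, 0.706, -0.0]
wrist_force: [5.9, -8.9, -5.7]
opening: 0.0177
finger_force: 30.0
```

Emit:
{"fn": "move_arm", "kwargs": {
  "deltas": [
    [0.0022,-0.0018,0,0,215],
    [0.0044,-0.0037,0,0,215],
    [0.0064,-0.0058,0,0,215],
    [0.0084,-0.0079,0,0,215],
    [0.0102,-0.0101,0,0,215],
    [0.0119,-0.0125,0,0,215],
    [0.0134,-0.0149,0,0,215],
    [0.0149,-0.0174,0,0,215],
    [0.0162,-0.0199,0,0,215],
    [0.0174,-0.0226,0,0,215]
  ]
}}

```text
time: 24.82
ee_pos: [0.5663, -0.0486, 0.1729]
orientation: [0.009, 0.708, 0.706, 0.003]
wrist_force: [9.6, -3.9, -7.4]
opening: 0.0175
finger_force: 30.0
```

Emit:
{"fn": "move_arm", "kwargs": {
  "deltas": [
    [0.001,-0.0027,0,0,215],
    [0.0019,-0.0054,0,0,215],
    [0.0027,-0.0082,0,0,215],
    [0.0033,-0.011,0,0,215],
    [0.0037,-0.0139,0,0,215],
    [0.004,-0.0167,0,0,215],
    [0.0042,-0.0196,0,0,215],
    [0.0042,-0.0225,0,0,215],
    [0.0041,-0.0254,0,0,215],
    [0.0038,-0.0282,0,0,215]
  ]
}}

```text
time: 25.65
ee_pos: [0.5388, -0.0408, 0.1729]
orientation: [0.007, 0.707, 0.707, 0.005]
wrist_force: [10.9, 1.1, -8.1]
opening: 0.0176
finger_force: 30.0
```

Emit:
{"fn": "move_arm", "kwargs": {
  "deltas": [
    [-0.0004,-0.0028,0,0,215],
    [-0.001,-0.0057,0,0,215],
    [-0.0018,-0.0084,0,0,215],
    [-0.0027,-0.0112,0,0,215],
    [-0.0037,-0.0139,0,0,215],
    [-0.0049,-0.0165,0,0,215],
    [-0.0062,-0.0191,0,0,215],
    [-0.0076,-0.0216,0,0,215],
    [-0.0092,-0.024,0,0,215],
    [-0.0108,-0.0263,0,0,215]
  ]
}}

```text
time: 26.48
ee_pos: [0.5113, -0.0479, 0.1726]
orientation: [0.003, 0.706, 0.708, 0.006]
wrist_force: [8.4, 6.8, -5.3]
opening: 0.0175
finger_force: 30.0
```

Emit:
{"fn": "move_arm", "kwargs": {
  "deltas": [
    [-0.0018,-0.0022,0,0,215],
    [-0.0037,-0.0044,0,0,215],
    [-0.0058,-0.0064,0,0,215],
    [-0.0079,-0.0084,0,0,215],
    [-0.0101,-0.0102,0,0,215],
    [-0.0125,-0.0119,0,0,215],
    [-0.0149,-0.0134,0,0,215],
    [-0.0174,-0.0149,0,0,215],
    [-0.0199,-0.0162,0,0,215],
    [-0.0226,-0.0174,0,0,215]
  ]
}}

```text
time: 27.32
ee_pos: [0.4907, -0.0683, 0.1721]
orientation: [-0.001, 0.706, 0.709, 0.004]
wrist_force: [3.8, 9.9, -0.2]
opening: 0.0171
finger_force: 30.0
```

Emit:
{"fn": "move_arm", "kwargs": {
  "deltas": [
    [-0.0027,-0.001,0,0,215],
    [-0.0054,-0.0019,0,0,215],
    [-0.0082,-0.0027,0,0,215],
    [-0.011,-0.0033,0,0,215],
    [-0.0139,-0.0037,0,0,215],
    [-0.0167,-0.004,0,0,215],
    [-0.0196,-0.0042,0,0,215],
    [-0.0225,-0.0042,0,0,215],
    [-0.0254,-0.0041,0,0,215],
    [-0.0282,-0.0038,0,0,215]
  ]
}}

```text
time: 28.15
ee_pos: [0.4834, -0.0964, 0.1717]
orientation: [-0.004, 0.706, 0.708, 0.002]
wrist_force: [-2.6, 9.7, 4.0]
opening: 0.0173
finger_force: 30.0
```

Emit:
{"fn": "move_arm", "kwargs": {
  "deltas": [
    [-0.0028,0.0004,0,0,215],
    [-0.0057,0.001,0,0,215],
    [-0.0084,0.0018,0,0,215],
    [-0.0112,0.0027,0,0,215],
    [-0.0139,0.0037,0,0,215],
    [-0.0165,0.0049,0,0,215],
    [-0.0191,0.0062,0,0,215],
    [-0.0216,0.0076,0,0,215],
    [-0.024,0.0092,0,0,215],
    [-0.0263,0.0108,0,0,215]
  ]
}}

```text
time: 28.98
ee_pos: [0.4912, -0.124, 0.1713]
orientation: [-0.006, 0.706, 0.708, -0.0]
wrist_force: [-7.1, 7.7, 6.7]
opening: 0.0175
finger_force: 30.0
```

Emit:
{"fn": "move_arm", "kwargs": {
  "deltas": [
    [-0.0022,0.0018,0,0,215],
    [-0.0044,0.0037,0,0,215],
    [-0.0064,0.0058,0,0,215],
    [-0.0084,0.0079,0,0,215],
    [-0.0102,0.0101,0,0,215],
    [-0.0119,0.0125,0,0,215],
    [-0.0134,0.0149,0,0,215],
    [-0.0149,0.0174,0,0,215],
    [-0.0162,0.0199,0,0,215],
    [-0.0174,0.0226,0,0,215]
  ]
}}

```text
time: 29.82
ee_pos: [0.5118, -0.144, 0.1711]
orientation: [-0.007, 0.707, 0.707, -0.002]
wrist_force: [-9.6, 4.1, 7.3]
opening: 0.0175
finger_force: 30.0
```

Emit:
{"fn": "move_arm", "kwargs": {
  "deltas": [
    [-0.001,0.0027,0,0,215],
    [-0.0019,0.0054,0,0,215],
    [-0.0027,0.0082,0,0,215],
    [-0.0033,0.011,0,0,215],
    [-0.0037,0.0139,0,0,215],
    [-0.004,0.0167,0,0,215],
    [-0.0042,0.0196,0,0,215],
    [-0.0042,0.0225,0,0,215],
    [-0.0041,0.0254,0,0,215],
    [-0.0038,0.0282,0,0,215]
  ]
}}

```text
time: 30.65
ee_pos: [0.5393, -0.1508, 0.1711]
orientation: [-0.005, 0.708, 0.706, -0.004]
wrist_force: [-10.3, 0.5, 6.4]
opening: 0.0175
finger_force: 30.0
```

Emit:
{"fn": "move_arm", "kwargs": {
  "deltas": [
    [0.0004,0.0028,0,0,215],
    [0.001,0.0057,0,0,215],
    [0.0018,0.0084,0,0,215],
    [0.0027,0.0112,0,0,215],
    [0.0037,0.0139,0,0,215],
    [0.0049,0.0165,0,0,215],
    [0.0062,0.0191,0,0,215],
    [0.0076,0.0216,0,0,215],
    [0.0092,0.024,0,0,215],
    [0.0108,0.0263,0,0,215]
  ]
}}

```text
time: 31.48
ee_pos: [0.5658, -0.1434, 0.1713]
orientation: [-0.003, 0.708, 0.706, -0.006]
wrist_force: [-9.4, -4.5, 4.8]
opening: 0.0177
finger_force: 30.0
```

Emit:
{"fn": "move_arm", "kwargs": {
  "deltas": [
    [0.0018,0.0022,0,0,215],
    [0.0037,0.0044,0,0,215],
    [0.0058,0.0064,0,0,215],
    [0.0079,0.0084,0,0,215],
    [0.0101,0.0102,0,0,215],
    [0.0125,0.0119,0,0,215],
    [0.0149,0.0134,0,0,215],
    [0.0174,0.0149,0,0,215],
    [0.0199,0.0162,0,0,215],
    [0.0226,0.0174,0,0,215]
  ]
}}

```text
time: 32.32
ee_pos: [0.5851, -0.1243, 0.1717]
orientation: [0.001, 0.709, 0.705, -0.006]
wrist_force: [-5.8, -8.2, 2.1]
opening: 0.0171
finger_force: 30.0
```

Emit:
{"fn": "move_arm", "kwargs": {
  "deltas": [
    [0.0027,0.001,0,0,215],
    [0.0054,0.0019,0,0,215],
    [0.0082,0.0027,0,0,215],
    [0.011,0.0033,0,0,215],
    [0.0139,0.0037,0,0,215],
    [0.0167,0.004,0,0,215],
    [0.0196,0.0042,0,0,215],
    [0.0225,0.0042,0,0,215],
    [0.0254,0.0041,0,0,215],
    [0.0282,0.0038,0,0,215]
  ]
}}

```text
time: 33.15
ee_pos: [0.5929, -0.0977, 0.1723]
orientation: [0.006, 0.709, 0.705, -0.004]
wrist_force: [-0.4, -10.1, -2.2]
opening: 0.0177
finger_force: 30.0
```

```bash
python3 rel.py 0 0 0 | tail -1; python3 arc.py 7.4 25 2; python3 -c "
import math
for p in [(.5071,-.1407),(.4946,-.1288),(.5663,-.0486),(.5864,-.0697)]:
    x,y=p[0]-.5386,p[1]+.0952; print(math.degrees(math.atan2(y,x)),math.hypot(x,y))"
```

```text
delta tool [ 0.0968 -0.5939  0.1695] yaw of tool y deg -0.32230244406800496
32.4 [[0.0024, -0.0004, 0, 0, 215], [0.0047, -0.0008, 0, 0, 215], [0.0071, -0.0014, 0, 0, 215], [0.0094, -0.0021, 0, 0, 215], [0.0116, -0.0028, 0, 0, 215], [0.0139, -0.0037, 0, 0, 215], [0.0161, -0.0047, 0, 0, 215], [0.0182, -0.0057, 0, 0, 215], [0.0203, -0.0069, 0, 0, 215], [0.0224, -0.0081, 0, 0, 215]]
57.4 [[0.002, -0.0013, 0, 0, 215], [0.0039, -0.0027, 0, 0, 215], [0.0058, -0.0042, 0, 0, 215], [0.0076, -0.0058, 0, 0, 215], [0.0094, -0.0075, 0, 0, 215], [0.011, -0.0092, 0, 0, 215], [0.0126, -0.011, 0, 0, 215], [0.0141, -0.0129, 0, 0, 215], [0.0155, -0.0148, 0, 0, 215], [0.0169, -0.0168, 0, 0, 215]]
-124.69515353123396 0.05533985905294661
-142.6333305872313 0.05536208088574704
59.271878056461425 0.054211161212429346
28.078707975949346 0.054176470907581334
```

Emit:
{"fn": "move_arm", "kwargs": {
  "deltas": [
    [0.0024,-0.0004,0,0,215],
    [0.0047,-0.0008,0,0,215],
    [0.0071,-0.0014,0,0,215],
    [0.0094,-0.0021,0,0,215],
    [0.0116,-0.0028,0,0,215],
    [0.0139,-0.0037,0,0,215],
    [0.0161,-0.0047,0,0,215],
    [0.0182,-0.0057,0,0,215],
    [0.0203,-0.0069,0,0,215],
    [0.0224,-0.0081,0,0,215]
  ]
}}

```text
time: 33.98
ee_pos: [0.5885, -0.0741, 0.1727]
orientation: [0.008, 0.709, 0.705, -0.001]
wrist_force: [5.5, -9.2, -5.0]
opening: 0.0173
finger_force: 30.0
```

Emit:
{"fn": "move_arm", "kwargs": {
  "deltas": [
    [0.002,-0.0013,0,0,215],
    [0.0039,-0.0027,0,0,215],
    [0.0058,-0.0042,0,0,215],
    [0.0076,-0.0058,0,0,215],
    [0.0094,-0.0075,0,0,215],
    [0.011,-0.0092,0,0,215],
    [0.0126,-0.011,0,0,215],
    [0.0141,-0.0129,0,0,215],
    [0.0155,-0.0148,0,0,215],
    [0.0169,-0.0168,0,0,215]
  ]
}}

```text
time: 34.82
ee_pos: [0.5742, -0.0543, 0.1729]
orientation: [0.009, 0.708, 0.706, 0.002]
wrist_force: [8.7, -7.0, -7.8]
opening: 0.0177
finger_force: 30.0
```

Emit:
{"fn": "move_arm", "kwargs": {
  "deltas": [
    [0,0,0,0,215],
    [0,0,0,0,215],
    [0,0,0,0,215],
    [0,0,0,0,215],
    [0,0,0,0,215],
    [0,0,0,0,215],
    [0,0,0,0,215],
    [0,0,0,0,215],
    [0,0,0,0,215],
    [0,0,0,0,215]
  ]
}}

```text
time: 35.65
ee_pos: [0.5737, -0.0538, 0.1727]
orientation: [0.008, 0.708, 0.706, 0.002]
wrist_force: [8.3, -5.7, -6.3]
opening: 0.0176
finger_force: 30.0
```

Emit:
{"fn": "move_arm", "kwargs": {
  "deltas": [
    [0.0006,-0.001,0,0,215],
    [0.0012,-0.002,0,0,215],
    [0.0018,-0.003,0,0,215],
    [0.0024,-0.0041,0,0,215],
    [0.0024,-0.0041,0,0,215],
    [0.0024,-0.0041,0,0,215],
    [0.0024,-0.0041,0,0,215],
    [0.0024,-0.0041,0,0,215],
    [0.0024,-0.0041,0,0,215],
    [0.0024,-0.0041,0,0,215]
  ]
}}

```text
time: 36.48
ee_pos: [0.5701, -0.0509, 0.1728]
orientation: [0.008, 0.708, 0.706, 0.002]
wrist_force: [7.8, -4.4, -6.2]
opening: 0.0176
finger_force: 30.0
```

Emit:
{"fn": "move_arm", "kwargs": {
  "deltas": [
    [-0.001,0.0015,0,0,215],
    [-0.002,0.003,0,0,215],
    [-0.003,0.0045,0,0,215],
    [-0.004,0.006,0,0,215],
    [-0.004,0.006,0,0,215],
    [-0.004,0.006,0,0,215],
    [-0.004,0.006,0,0,205],
    [-0.004,0.006,0,0,195],
    [-0.004,0.006,0,0,180],
    [-0.004,0.006,0,0,160]
  ]
}}

```text
time: 37.32
ee_pos: [0.5681, -0.0496, 0.1714]
orientation: [-0.002, 0.707, 0.707, -0.001]
wrist_force: [-0.2, 0.8, -1.1]
opening: 0.0301
finger_force: 0.0
```

Emit:
{"fn": "move_arm", "kwargs": {
  "deltas": [
    [0,0,0,0,145],
    [0,0,0,0,130],
    [0,0,0,0,130],
    [0,0,0,0,130],
    [0,0,-0.003,0,130],
    [0,0,-0.01,0,130],
    [0,0,-0.02,0,130],
    [0,0,-0.04,0,130],
    [0,0,-0.06,0,130],
    [0,0,-0.08,0,130]
  ]
}}

```text
time: 38.15
ee_pos: [0.5701, -0.0506, 0.2538]
orientation: [0.0, 0.707, 0.707, 0.0]
wrist_force: [0.1, -0.0, 0.5]
opening: 0.0455
finger_force: 0.0
```

Emit:
{"fn": "move_arm", "kwargs": {
  "deltas": [
    [0,0,-0.02,0,130],
    [-0.03,0,-0.02,0,130],
    [-0.06,-0.02,-0.02,0,130],
    [-0.09,-0.04,-0.02,0,130],
    [-0.12,-0.06,-0.02,0,130],
    [-0.12,-0.08,-0.02,0,130],
    [-0.12,-0.08,-0.02,0,130],
    [-0.12,-0.08,-0.02,0,130],
    [-0.12,-0.08,-0.02,0,130],
    [-0.12,-0.08,-0.02,0,130]
  ]
}}

```text
time: 38.98
ee_pos: [0.4915, -0.1693, 0.2722]
orientation: [0.0, 0.706, 0.708, 0.0]
wrist_force: [-0.3, 0.2, 0.3]
opening: 0.0457
finger_force: 0.0
```

Run:
```python
from h import *
cv2.imwrite("pics/top2.png",r.get_image("top")[:,:,::-1]); cv2.imwrite("pics/side2.png",r.get_image("side")[:,:,::-1])
for c in ("top","side"): print([(np.round(w(d["position"],c),4).tolist(),round(d["confidence"],2)) for d in r.spot_point("handle",c)[:2]])
```

```text
[([0.5688, -0.0489, 0.164], 0.45), ([0.5364, -0.0917, 0.1247], 0.26)]
[]
```

View pics/side2.png

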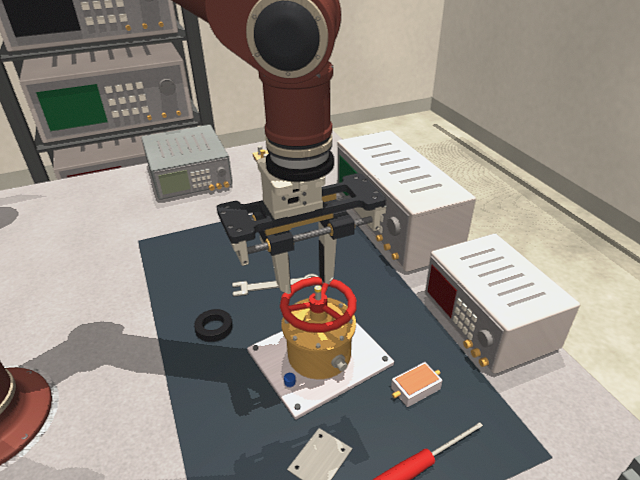

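The side view shows the gripper clear above the wheel. The tape, driver, test box, plate and blue cap sit where they were. The network places the handle at about 54°, which agrees with the arm's measurement, so I'm handing in.

```bash
python3 -c "
from h import *
print(r.sign_off())"
```

```text
the job is handed in; nothing more can be done
None
```

I felt the wheel start driving the stem after about 337° of slack, turned it one and a half turns (about 540°) from there, released the handle and handed the job in; no verdict came back.

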